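# Sort window-frame hardware into the sample trays

### The job

Sort the five loose pieces of aluminium frame hardware into the three black trays with grey walls: each piece goes into the tray that shows a sample of its kind on its ledge, one piece to a bay, lying flat on the bay's floor the way it lay on the bench (whichever way it is turned). Use either bay of a tray; leave the paper tape roll and the wooden block where they lie.

Things in the scene. Friction and masses are not known exactly. Their poses are not given: they have to be found in the camera images.
- key_a: loose corner key, bare aluminium, an L with two 50 x 18 mm legs, 30 mm tall, 55 to 110 g. Origin: underside, middle of the L's 50 x 50 mm outline; outer corner at x = y = -25 mm; one leg along x (x -25..25, y -25..-7 mm), the other along y (x -25..-7, y -25..25 mm); z up. Belongs in the key tray; the two corner keys are alike.
- key_b: loose corner key, bare aluminium, an L with two 50 x 18 mm legs, 30 mm tall, 55 to 110 g. Origin: underside, middle of the L's 50 x 50 mm outline; outer corner at x = y = -25 mm; one leg along x (x -25..25, y -25..-7 mm), the other along y (x -25..-7, y -25..25 mm); z up. Belongs in the key tray; like key_a.
- bar_a: loose straight joiner bar, bare aluminium with two dark screw holes on top, 50 mm long (its x) x 20 mm wide (its y) x 30 mm tall, 40 to 85 g. Origin: middle of the underside; z is up. Belongs in the bar tray; the two bars are alike.
- bar_b: loose straight joiner bar, bare aluminium with two dark screw holes on top, 50 mm long (its x) x 20 mm wide (its y) x 30 mm tall, 40 to 85 g. Origin: middle of the underside; z is up. Belongs in the bar tray; like bar_a.
- pull: loose round pull knob, bare aluminium, with one small dark screw hole on top: a 40 mm diameter flange 6 mm high at the bottom, above it a 32 mm diameter body up to 30 mm height, 40 to 85 g. Origin: middle of the underside; z is up. Belongs in the pull tray.
- key_tray: black tray with grey walls, fixed; alike but for the sample. Origin: underside, middle of its two bays; x along its length. Bays 72 x 72 mm inside, centred at x = -38 and +38 mm, y = 0; walls 4 mm thick, tops at z = 12 mm, bay floor at z = 4 mm. Bay part 156 x 80 mm; at x = 78 to 134 mm a ledge 12 mm high with a fixed 6 mm thick sample (x = 106 mm, top z = 18 mm): an L-shaped corner key.
- bar_tray: black tray with grey walls, fixed; alike but for the sample. Origin: underside, middle of its two bays; x along its length. Bays 72 x 72 mm inside, centred at x = -38 and +38 mm, y = 0; walls 4 mm thick, tops at z = 12 mm, bay floor at z = 4 mm. Bay part 156 x 80 mm; at x = 78 to 134 mm a ledge 12 mm high with a fixed 6 mm thick sample (x = 106 mm, top z = 18 mm): a straight joiner bar.
- pull_tray: black tray with grey walls, fixed; alike but for the sample. Origin: underside, middle of its two bays; x along its length. Bays 72 x 72 mm inside, centred at x = -38 and +38 mm, y = 0; walls 4 mm thick, tops at z = 12 mm, bay floor at z = 4 mm. Bay part 156 x 80 mm; at x = 78 to 134 mm a ledge 12 mm high with a fixed 6 mm thick sample (x = 106 mm, top z = 18 mm): a round pull knob.
- tape_roll: bystander: small roll of paper tape lying flat, 62 mm outer and 38 mm inner diameter, 24 mm high, loose. Origin: middle of the underside. Not to be moved.
- wood_block: bystander: stepped wooden block, 56 x 26 mm (its x, y), 12 mm high and 20 mm high over its +x half, loose. Origin: middle of the underside. Not to be moved.
Things that resemble listed ones, but are neither listed nor needed, are in the scene too. Leave any red or yellow look-alike of the key_b alone. What is shaped like the key_a but green is not meant.

How it is judged:
By the outcome, as a careful person would: the job done as asked, in the order asked, and still so for the second after the job is handed in, with the robot touching nothing.
It also fails if it takes over 118 s, if anything falls off the work surface, if the arm or the gripper's body presses on something with over 40 N, if the wrist force passes 120 N, or if a joint passes its speed limit or range.

### The arm

A 7-joint arm with a two-finger parallel gripper is mounted at the origin on the work surface. World frame = base frame: x ahead of the robot, y to its left, z up, the work surface at z = 0. Lengths are in mm, angles in rad, forces in N, time in s.
With the tool pointing down it reaches from about 400 to 875 mm from the base axis. Payload 6.5 kg.
Tool frame: the origin (TCP) lies at the very end of the fingers, on their centre line; the grasp point (between the pads) lies 19 mm behind it (arm.grasp_offset is the distance from the TCP to the grasp point, in mm); z points along the fingers, y is the line along which they close (so a half turn about z gives the same grasp; the last joint's range is limited). The gripper opens to 85 mm and grips with 20 to 120 N. Pads are 22 mm wide; open, the fingers measure 114 mm over their backs; the gripper's body (76 mm by 85 mm) begins 54 mm behind the grasp point. The pads swing forward as they close: fully open they stand 13 mm farther back than shut.
Start: joints at [1.045, 0.536, -0.004, 1.538, 0.003, 1.067, -0.071], TCP at [288.444, -582.486, 231.29] pointing down, gripper open.
Joint ranges: [-2.7, 2.7], [-0.37, 2.16], [-1.27, 1.26], [0.24, 2.4], [-1.31, 4.45], [0.19, 1.91], [-2.76, 2.76]. Speed limits (rad/s): [2.39, 2.39, 3.14, 3.14, 3.14, 3.14, 3.14].

### API

Orientations are given as a unit quaternion [w, x, y, z].
In Python, from workcell import arm gives the robot as it stands.
- The arm moves only by the shell command python3 -m crank 'ROWS' [OPENING] [FORCE]. ROWS is JSON, a list of rows, each a list of 6 numbers: the shift along the tool's x, y, z in m, then the turn, a rotation vector about the tool's x, y, z in rad. In form: [[tx, ty, tz, ax, ay, az], ...]. A call has exactly 10 rows; each row shifts and turns the commanded pose from where the row before left it, along the tool's axes as they then stand; what a row does not reach is not made up. A row lasts 1/8 s, in which the tool goes at most 62.5 mm and 10.7 degrees, less where a joint would pass 70% of its speed; a pose out of reach is approached as far as the arm can. A call with a gripper value outside its range is refused whole. OPENING is the finger opening in m, from 0 to 0.0854, set as the call begins (- or left out, the last holds). The fingers move at their own pace and stop on an object; FORCE is the grip in N (left out, the last holds). Time passes only in rows, so rows that do not move let the fingers close, or fill a call up. It gives the time, the measured TCP pose, the force, the opening and the grip force at its end, in the units of the state.
- arm.read_state(): the state, without advancing time (a new reading comes with each control period).
- arm.read_camera(name): name is "side" or "top"; returns the picture (480x640x3 uint8, red, green, blue); there is no depth.
- arm.camera_info(name): a dict with "K" (3x3 intrinsics, pixels), "extrinsics" (4x4, takes a point from world to camera coordinates). Camera axes: x right, y down, z forward; pixel columns grow to the right and rows downward; lengths in mm; the calibration is good to about 2 mm. A picture is of the moment at which its call begins. camera_info takes no time and is no camera call.
- arm.sign_off(): hands the job in; it is judged then, once.
The state is a dict: "clock": time; "joint_pos": joint angles; "qvel": joint speeds; "tau": joint torques, N m; "tcp_pos": TCP position; "ee_rot": TCP orientation; "contact_force": force on the tool from outside, world axes, zero at the start; "moment": the same for the moment, N m; "grip_width": opening from 0.0 (shut) to 1.0 (fully open); "finger_force": force on a finger pad.
Only numpy, scipy, OpenCV 4.12 (cv2) and the standard library are available. Lean on these libraries where they do the work, as an engineer would, in place of code of your own. Each camera call takes 0.05 s, during which the arm holds its last target. There are 200 camera calls.

## Working session

There is one attempt and no reset: what is moved stays moved. The work goes in short steps, Python scripts to look and compute and a shell command to move; the robot and the scene stay as the last step left them, time stands still between calls to the robot, and variables do not carry over. Pictures are saved under pics/ and viewed, at most 14 in all, crops included, and the job is handed in when it is done.

```bash
mkdir -p pics
python3 - <<'E'
from workcell import arm
import cv2
for n in("top","side"):
    cv2.imwrite(f"pics/{n}0.png",arm.read_camera(n)[:,:,::-1])
    i=arm.camera_info(n);print(n,i["K"],i["extrinsics"])
s=arm.read_state();print(s)
E
```

```text
top [[456.66397719   0.         317.58645672]
 [  0.         456.66397719 242.18303185]
 [  0.           0.           1.        ]] [[-7.92065848e-03 -9.99964299e-01  2.94344303e-03 -3.40175345e+00]
 [-9.73881173e-01  7.04602050e-03 -2.26948923e-01  5.35290758e+02]
 [ 2.26920081e-01 -4.66414866e-03 -9.73902214e-01  7.43399941e+02]
 [ 0.00000000e+00  0.00000000e+00  0.00000000e+00  1.00000000e+00]]
side [[494.55953875   0.         316.71133022]
 [  0.         494.55953875 243.69975441]
 [  0.           0.           1.        ]] [[ 6.93339821e-01 -7.20441733e-01  1.56077319e-02 -3.65106865e+02]
 [-5.03389488e-01 -4.99723648e-01 -7.04893821e-01  3.10592638e+02]
 [ 5.15634479e-01  4.80874188e-01 -7.09141100e-01  6.19706413e+02]
 [ 0.00000000e+00  0.00000000e+00  0.00000000e+00  1.00000000e+00]]
{'clock': 0.1, 'joint_pos': array([ 1.04477004,  0.53710928, -0.00444789,  1.53872644,  0.00259338,
        1.06728251, -0.07118197]), 'qvel': array([-7.87017107e-05, -2.46381263e-03, -7.47877663e-04, -2.68938365e-03,
       -6.75614642e-04, -3.16675299e-04,  2.12194131e-03]), 'tau': array([ 2.92775709e-03, -5.84566462e+01,  1.05203670e+00, -2.59776431e+01,
        1.26314705e-02,  4.66899510e-03,  7.87316623e-06]), 'tcp_pos': array([ 288.22113379, -582.00178784,  230.50703291]), 'ee_rot': array([-7.26616418e-04,  9.73675154e-01,  2.27938847e-01, -2.22454573e-04]), 'contact_force': array([-0.51713182,  0.63443433,  0.28576739]), 'moment': array([0.01735311, 0.02830142, 0.02012307]), 'finger_force': 0.0, 'grip_width': 1.0026601802407908}
```

View pics/top0.png

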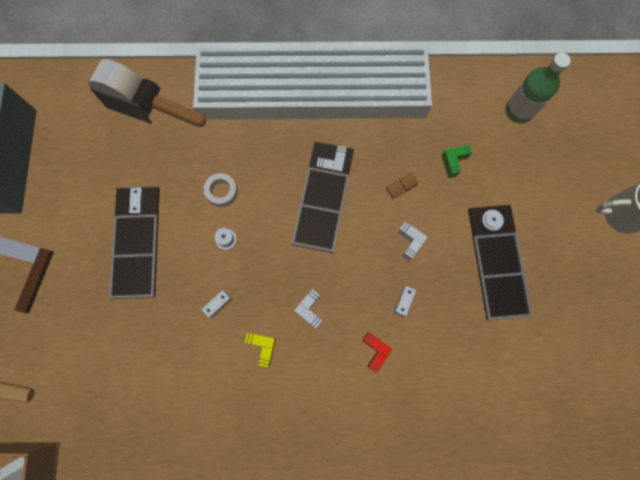

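View pics/side0.png

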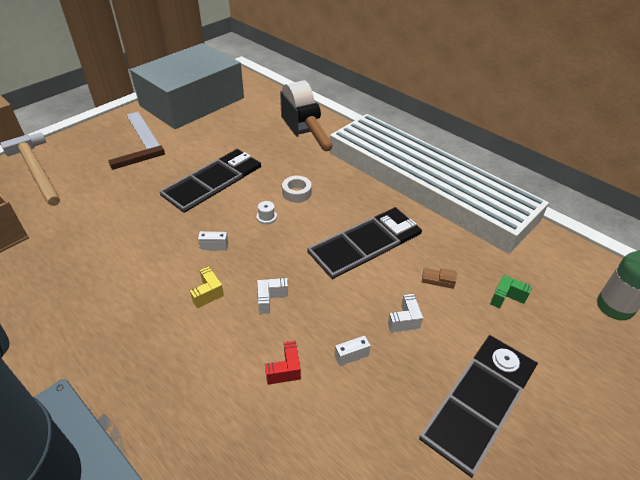

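The top view shows the bar tray on the left (135,245), the key tray in the middle (323,200) and the pull tray on the right (500,265). The loose pieces are keys at (413,240) and (309,309), bars at (216,304) and (405,300), and the pull at (225,238). Next I'll zoom in for corner positions.

Run:
```python
import cv2
a=cv2.imread("pics/top0.png")
cv2.imwrite("pics/c1.png",cv2.resize(a[220:335,195:435],None,fx=3.33,fy=3.33,interpolation=cv2.INTER_CUBIC))
b=cv2.imread("pics/side0.png")
```

```text
(no output)
```

View pics/c1.png

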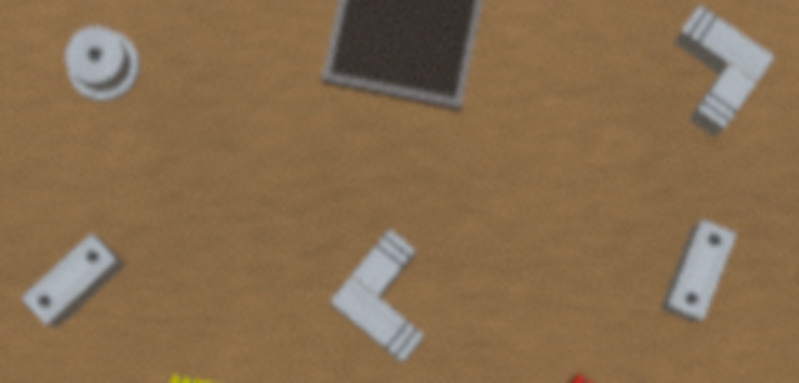

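The crop resolves the corners. I'll fit planar poses by reprojection against the known sizes.

```bash
cat > h.py <<'E'
import numpy as np, json, sys
from scipy.optimize import least_squares
from scipy.spatial.transform import Rotation as R
from workcell import arm
def proj(P,n="top"):
    i=arm.camera_info(n);E=np.array(i["extrinsics"]);p=(E[:3,:3]@P.T).T+E[:3,3];q=(np.array(i["K"])@p.T).T
    return q[:,:2]/q[:,2:]
def world(pose,M):
    c,s=np.cos(pose[2]),np.sin(pose[2]);M=np.asarray(M,float)
    return np.c_[pose[0]+c*M[:,0]-s*M[:,1],pose[1]+s*M[:,0]+c*M[:,1],M[:,2]]
def fit(M,px,g,n="top"):
    r=least_squares(lambda p:(proj(world(p*[100,100,1],M),n)-px).ravel(),np.array(g)/[100,100,1])
    return r.x*[100,100,1],np.sqrt(np.mean(r.fun**2))
def plan(x,y,z,yaw,n=10):
    """equal rows to TCP (mm), pointing down, tool y (closing line) at world angle yaw deg (mod 180)"""
    s=arm.read_state();w,*v=s["ee_rot"];R0=R.from_quat([*v,w]);best=None
    for a in (yaw,yaw+180):
        a=np.radians(a);yv=np.array([np.cos(a),np.sin(a),0]);zv=np.array([0,0,-1.]);
        R1=R.from_matrix(np.c_[np.cross(yv,zv),yv,zv]);rv=(R0.inv()*R1).as_rotvec()
        if abs(s["joint_pos"][6]+rv[2])>2.5: continue   # keep the last joint in range
        if best is None or np.linalg.norm(rv)<np.linalg.norm(best): best=rv
    D=R0.inv().apply(np.array([x,y,z])-s["tcp_pos"])/1000
    S=sum(R.from_rotvec(best*k/n).as_matrix() for k in range(n))
    print("q7",round(s["joint_pos"][6],2),"row",np.round(np.linalg.solve(S,D),4),np.round(best/n,4),"xn",n,"total",np.round(D,4),np.round(best,3))
E
python3 - <<'E'
from h import *
C=lambda l:np.array(l)/3.33+[195,220]-.35
T=[[134,40,12],[134,-40,12],[-78,40,12],[-78,-40,12]]
K=[[-25,-25,30],[25,-25,30],[25,-7,30],[-25,25,30],[-7,25,30]]
B=[[-17,0,30],[17,0,30]]
o=dict(key_tray=(T,[[316,142],[353,147],[293,244],[333,251]],[600,0,0]),
bar_tray=(T,[[117,188],[158,187],[110,297],[154,297]],[550,350,0]),
pull_tray=(T,[[470,209],[511,205],[488,319],[529,313]],[550,-350,0]),
key_a=(K,C([[773,56],[700,6],[681,33],[725,128],[700,112]]),[580,-170,.8]),
key_b=(K,C([[331,299],[402,360],[423,336],[390,230],[414,248]]),[450,20,-2.4]),
bar_a=([[-17,0,30],[17,0,30]],C([[44,301],[93,256]]),[450,200,-.8]),
bar_b=([[-17,0,30],[17,0,30]],C([[691,298],[714,240]]),[450,-150,0]))
for k,(M,px,g) in o.items():
    p,e=fit(M,px,g);print(k,np.round(p[:2],1),"deg",round(np.degrees(p[2]),1),"rms px",round(e,2),"r",round(np.hypot(*p[:2])))
    if "tray" in k: print("   bays",np.round(world(p,[[-38,0,4],[38,0,4]])[:,:2],1), "side px",np.round(proj(world(p,[[106,0,18]]),"side")))
    else: print("   side px",np.round(proj(world(p,[[0,0,30]]),"side")))
r=least_squares(lambda p:(proj(np.array([[p[0]*100,p[1]*100,30.]]))-C([[95,54]])).ravel(),[5.5,2]);print("pull",r.x*100,proj(np.array([[*(r.x*100),30]]),"side"))
E
```

```text
key_tray [613.1 -15.1] deg -11.6 rms px 1.09 r 613
   bays [[575.9  -7.4]
 [650.4 -22.8]] side px [[398. 221.]]
bar_tray [524.2 333.7] deg 1.8 rms px 0.54 r 621
   bays [[486.2 332.6]
 [562.2 334.9]] side px [[240. 159.]]
pull_tray [ 482.7 -347.1] deg 3.9 rms px 1.44 r 595
   bays [[ 444.8 -349.8]
 [ 520.6 -344.5]] side px [[507. 357.]]
key_a [ 545.8 -174.7] deg 54.5 rms px 0.35 r 573
   side px [[403. 307.]]
key_b [422.9   0.6] deg -130.2 rms px 0.37 r 423
   side px [[273. 290.]]
bar_a [432.5 175.1] deg -46.6 rms px 0.11 r 467
   side px [[212. 235.]]
bar_b [ 435.  -163.6] deg -24.3 rms px 0.03 r 465
   side px [[353. 345.]]
pull [555.77996342 165.84901693] [[266.07511185 206.1723965 ]]
```

Side-view pixels agree with the fits, and all pieces are in reach. I'll start with key_a, gripped on its y-leg.

Run:
```python
from h import *
g=world([545.8,-174.7,np.radians(54.5)],[[-16,9,0]])[0];print(g)
plan(g[0],g[1],80,54.5,10)
```

```text
[ 529.18171304 -182.49952169    0.        ]
q7 -0.07 row [ 0.0242 -0.0426  0.0151] [-1.00e-04  1.00e-04  1.08e-01] xn 10 total [ 0.3933 -0.2508  0.1508] [-1.00e-03  1.00e-03  1.08e+00]
```

```bash
python3 -m crank '[[0.0242,-0.0426,0.0151,0,0,0.108],[0.0242,-0.0426,0.0151,0,0,0.108],[0.0242,-0.0426,0.0151,0,0,0.108],[0.0242,-0.0426,0.0151,0,0,0.108],[0.0242,-0.0426,0.0151,0,0,0.108],[0.0242,-0.0426,0.0151,0,0,0.108],[0.0242,-0.0426,0.0151,0,0,0.108],[0.0242,-0.0426,0.0151,0,0,0.108],[0.0242,-0.0426,0.0151,0,0,0.108],[0.0242,-0.0426,0.0151,0,0,0.108]]' 0.045 40; python3 -c "
from h import *
plan(529.2,-182.5,10,54.5,6)"
```

```text
clock: 1.35
tcp_pos: [530.3, -181.5, 79.5]
ee_rot: [0.0, 0.952, -0.307, -0.0]
contact_force: [0.6, 0.1, -0.2]
grip_width: 0.529
finger_force: 0.0
q7 -1.84 row [-0.      0.0002  0.0116] [ 0.      0.0001 -0.0006] xn 6 total [-0.0003  0.0015  0.0695] [ 0.     0.001 -0.004]
```

Good approach. I'll descend, close and lift, with one look while it's held.

```bash
python3 - <<'E'
s=open('h.py').read()
s=s.replace('''if abs(s["joint_pos"][6]+rv[2])>2.5: continue''','''q7=s["joint_pos"][6]-rv[2]-(np.arctan2(y,x)-np.arctan2(s["tcp_pos"][1],s["tcp_pos"][0]))
        print("option",np.round(rv[2],2),"-> q7",round(q7,2))
        if abs(q7)>2.5: continue''')
open('h.py','w').write(s)
E
python3 -m crank '[[0,0.0015,0.012,0,0,0],[0,0,0.012,0,0,0],[0,0,0.012,0,0,0],[0,0,0.012,0,0,0],[0,0,0.012,0,0,0],[0,0,0.0095,0,0,0],[0,0,0,0,0,0],[0,0,0,0,0,0],[0,0,0,0,0,0],[0,0,0,0,0,0]]' 
python3 -m crank '[[0,0,0,0,0,0],[0,0,0,0,0,0],[0,0,0,0,0,0],[0,0,0,0,0,0],[0,0,0,0,0,0],[0,0,-0.01,0,0,0],[0,0,-0.015,0,0,0],[0,0,-0.02,0,0,0],[0,0,-0.02,0,0,0],[0,0,-0.005,0,0,0]]' 0 40
python3 - <<'E'
from h import *
import cv2
k=world([0,0,np.radians(78.4)],[[-16,9,0]])[0];b=np.array([650.4,-22.8]);t=b+k[:2];print(t)
plan(t[0],t[1],80,78.4,10)
im=arm.read_camera("side")[200:400,300:520,::-1]
cv2.imwrite("pics/g1.png",cv2.resize(im,None,fx=2.5,fy=2.5))
E
```

```text
clock: 2.6
tcp_pos: [528.9, -184.1, 11.1]
ee_rot: [-0.0, 0.952, -0.305, 0.0]
contact_force: [0.1, -0.6, -0.3]
grip_width: 0.525
finger_force: 0.0
clock: 3.85
tcp_pos: [529.8, -184.5, 83.0]
ee_rot: [-0.0, 0.952, -0.305, 0.002]
contact_force: [0.2, -1.0, -1.9]
grip_width: 0.199
finger_force: 39.5
[638.36657602 -36.6635027 ]
option 2.72 -> q7 -4.84
option -0.42 -> q7 -1.69
q7 -1.83 row [ 0.0037 -0.0181  0.0003] [-0.     -0.0003 -0.0418] xn 10 total [ 0.0024 -0.1834  0.0032] [-0.    -0.003 -0.418]
```

View pics/g1.png

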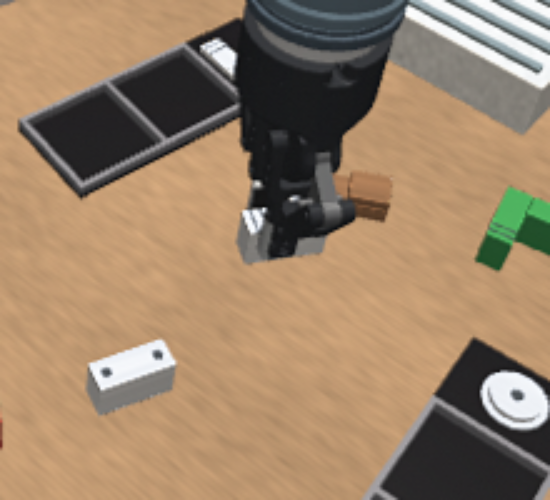

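The picture shows the key held level between the fingers (around 280,230 in the crop). Carrying it to the far key bay.

```bash
python3 -m crank '[[0.0037,-0.0181,0,0,0,-0.042],[0.0037,-0.0181,0,0,0,-0.042],[0.0037,-0.0181,0,0,0,-0.042],[0.0037,-0.0181,0,0,0,-0.042],[0.0037,-0.0181,0,0,0,-0.042],[0.0037,-0.0181,0,0,0,-0.042],[0.0037,-0.0181,0,0,0,-0.042],[0.0037,-0.0181,0,0,0,-0.042],[0.0037,-0.0181,0,0,0,-0.042],[0.0037,-0.0181,0,0,0,-0.042]]'; python3 -c "
from h import *
plan(638.4,-36.7,15.5,78.4,6)"
```

```text
clock: 5.15
tcp_pos: [637.6, -35.1, 80.8]
ee_rot: [0.0, 0.995, -0.099, -0.0]
contact_force: [0.9, -0.3, -1.2]
grip_width: 0.201
finger_force: 39.4
option -3.14 -> q7 1.38
option 0.01 -> q7 -1.77
q7 -1.76 row [0.0002 0.0002 0.0109] [0.     0.     0.0009] xn 6 total [0.0011 0.0014 0.0653] [0.    0.    0.005]
```

```bash
python3 -m crank '[[0.001,0.0014,0.013,0,0,0],[0,0,0.014,0,0,0],[0,0,0.014,0,0,0],[0,0,0.012,0,0,0],[0,0,0.008,0,0,0],[0,0,0.004,0,0,0],[0,0,0,0,0,0],[0,0,0,0,0,0],[0,0,0,0,0,0],[0,0,0,0,0,0]]' 
python3 -m crank '[[0,0,0,0,0,0],[0,0,0,0,0,0],[0,0,0,0,0,0],[0,0,0,0,0,0],[0,0,-0.01,0,0,0],[0,0,-0.015,0,0,0],[0,0,-0.02,0,0,0],[0,0,-0.02,0,0,0],[0,0,-0.015,0,0,0],[0,0,-0.0,0,0,0]]' 0.035 40
python3 -c "
from h import *
plan(435,-163.6,80,65.7,10)"
```

```text
clock: 6.4
tcp_pos: [637.9, -37.8, 16.0]
ee_rot: [-0.0, 0.995, -0.1, 0.0]
contact_force: [-0.0, -0.6, -2.1]
grip_width: 0.204
finger_force: 39.4
clock: 7.65
tcp_pos: [638.9, -37.8, 97.5]
ee_rot: [-0.0, 0.995, -0.1, 0.001]
contact_force: [-0.5, 0.3, -1.0]
grip_width: 0.413
finger_force: 0.0
option -2.92 -> q7 1.46
option 0.22 -> q7 -1.69
q7 -1.76 row [-0.0158  0.0181  0.0017] [-0.0001 -0.0003  0.0224] xn 10 total [-0.1749  0.1639  0.017 ] [-0.001 -0.003  0.224]
```

```bash
python3 -m crank '[[-0.0158,0.0181,0.0017,0,0,0.0224],[-0.0158,0.0181,0.0017,0,0,0.0224],[-0.0158,0.0181,0.0017,0,0,0.0224],[-0.0158,0.0181,0.0017,0,0,0.0224],[-0.0158,0.0181,0.0017,0,0,0.0224],[-0.0158,0.0181,0.0017,0,0,0.0224],[-0.0158,0.0181,0.0017,0,0,0.0224],[-0.0158,0.0181,0.0017,0,0,0.0224],[-0.0158,0.0181,0.0017,0,0,0.0224],[-0.0158,0.0181,0.0017,0,0,0.0224]]' 0.045
python3 - <<'E'
from h import *
import cv2
plan(435,-163.6,10,65.7,6)
im=arm.read_camera("top")[130:340,250:440,::-1]
cv2.imwrite("pics/g2.png",cv2.resize(im,None,fx=2.8,fy=2.8))
E
```

```text
clock: 8.9
tcp_pos: [432.5, -163.7, 78.3]
ee_rot: [0.0, 0.978, -0.211, -0.001]
contact_force: [0.1, -0.6, 0.6]
grip_width: 0.525
finger_force: 0.0
option 3.14 -> q7 -4.81
option -0.0 -> q7 -1.67
q7 -1.67 row [ 0.0004 -0.0002  0.0114] [ 0.      0.0002 -0.0001] xn 6 total [ 0.0023 -0.0012  0.0682] [ 0.     0.001 -0.001]
```

View pics/g2.png

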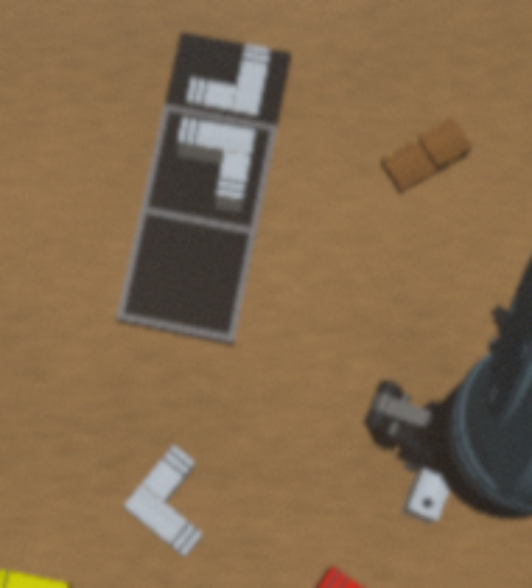

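key_a sits in the far key bay (crop 215,160), clear of the walls. Now bar_b.

```bash
python3 -m crank '[[0.0023,-0.0012,0.014,0,0,0],[0,0,0.014,0,0,0],[0,0,0.014,0,0,0],[0,0,0.014,0,0,0],[0,0,0.008,0,0,0],[0,0,0.004,0,0,0],[0,0,0,0,0,0],[0,0,0,0,0,0],[0,0,0,0,0,0],[0,0,0,0,0,0]]' 
python3 -m crank '[[0,0,0,0,0,0],[0,0,0,0,0,0],[0,0,0,0,0,0],[0,0,0,0,0,0],[0,0,0,0,0,0],[0,0,-0.01,0,0,0],[0,0,-0.015,0,0,0],[0,0,-0.02,0,0,0],[0,0,-0.02,0,0,0],[0,0,-0.015,0,0,0]]' 0 40
python3 -c "
from h import *
plan(562.2,334.9,90,91.8,10)"
```

```text
clock: 10.2
tcp_pos: [436.4, -163.4, 11.0]
ee_rot: [0.0, 0.978, -0.21, 0.0]
contact_force: [0.0, 0.0, -0.2]
grip_width: 0.525
finger_force: 0.0
clock: 11.45
tcp_pos: [436.6, -163.5, 92.4]
ee_rot: [0.0, 0.978, -0.211, 0.001]
contact_force: [0.0, 0.2, -0.1]
grip_width: 0.225
finger_force: 39.1
option 2.69 -> q7 -5.25
option -0.46 -> q7 -2.11
q7 -1.67 row [ 0.0014 -0.0518  0.0002] [ 0.     -0.0001 -0.0456] xn 10 total [-0.0907 -0.5059  0.0024] [ 0.    -0.001 -0.456]
```

```bash
python3 -m crank '[[0.0014,-0.0518,0,0,0,-0.0456],[0.0014,-0.0518,0,0,0,-0.0456],[0.0014,-0.0518,0,0,0,-0.0456],[0.0014,-0.0518,0,0,0,-0.0456],[0.0014,-0.0518,0,0,0,-0.0456],[0.0014,-0.0518,0,0,0,-0.0456],[0.0014,-0.0518,0,0,0,-0.0456],[0.0014,-0.0518,0,0,0,-0.0456],[0.0014,-0.0518,0,0,0,-0.0456],[0.0014,-0.0518,0,0,0,-0.0456]]'; python3 -c "
from h import *
plan(562.2,334.9,15.5,91.8,6)"
```

```text
clock: 12.7
tcp_pos: [561.4, 336.3, 91.3]
ee_rot: [0.0, 1.0, 0.017, 0.0]
contact_force: [0.2, -0.0, -0.6]
grip_width: 0.221
finger_force: 39.1
option -3.14 -> q7 0.97
option 0.0 -> q7 -2.17
q7 -2.17 row [0.0001 0.0002 0.0126] [ 0.0001 -0.      0.0003] xn 6 total [0.0007 0.0014 0.0758] [ 0.    -0.     0.002]
```

```bash
python3 -m crank '[[0.0007,0.0014,0.014,0,0,0],[0,0,0.016,0,0,0],[0,0,0.016,0,0,0],[0,0,0.016,0,0,0],[0,0,0.0095,0,0,0],[0,0,0.004,0,0,0],[0,0,0,0,0,0],[0,0,0,0,0,0],[0,0,0,0,0,0],[0,0,0,0,0,0]]' 
python3 -m crank '[[0,0,0,0,0,0],[0,0,0,0,0,0],[0,0,0,0,0,0],[0,0,0,0,0,0],[0,0,-0.01,0,0,0],[0,0,-0.015,0,0,0],[0,0,-0.02,0,0,0],[0,0,-0.02,0,0,0],[0,0,-0.01,0,0,0],[0,0,-0.0,0,0,0]]' 0.04 40
python3 -c "
from h import *
plan(555.8,165.8,80,91.8,10)"
```

```text
clock: 13.95
tcp_pos: [562.1, 333.6, 15.3]
ee_rot: [-0.0, 1.0, 0.016, 0.0]
contact_force: [-0.1, 0.2, 0.1]
grip_width: 0.226
finger_force: 39.3
clock: 15.2
tcp_pos: [562.6, 333.9, 91.4]
ee_rot: [-0.0, 1.0, 0.016, 0.001]
contact_force: [0.5, 0.2, 0.5]
grip_width: 0.466
finger_force: 0.0
option -3.14 -> q7 1.22
option 0.0 -> q7 -1.92
q7 -2.17 row [-0.0012  0.0168  0.0011] [-0.0001 -0.0002  0.    ] xn 10 total [-0.0122  0.1678  0.0112] [-0.001 -0.002  0.   ]
```

```bash
python3 -m crank '[[-0.0012,0.0168,0.001,0,0,0],[-0.0012,0.0168,0.001,0,0,0],[-0.0012,0.0168,0.001,0,0,0],[-0.0012,0.0168,0.001,0,0,0],[-0.0012,0.0168,0.001,0,0,0],[-0.0012,0.0168,0.001,0,0,0],[-0.0012,0.0168,0.001,0,0,0],[-0.0012,0.0168,0.001,0,0,0],[-0.0012,0.0168,0.001,0,0,0],[-0.0012,0.0168,0.001,0,0,0]]' 0.055; python3 -c "
from h import *
plan(555.8,165.8,11,91.8,6)"
```

```text
clock: 16.45
tcp_pos: [555.4, 164.1, 80.2]
ee_rot: [0.0, 1.0, 0.016, 0.0]
contact_force: [0.4, 0.6, 0.5]
grip_width: 0.649
finger_force: 0.0
option -3.14 -> q7 1.2
option 0.0 -> q7 -1.94
q7 -1.94 row [ 0.0001 -0.0003  0.0115] [ 0.     -0.      0.0001] xn 6 total [ 0.0004 -0.0017  0.0692] [ 0. -0.  0.]
```

```bash
python3 -m crank '[[0.0004,-0.0015,0.014,0,0,0],[0,0,0.014,0,0,0],[0,0,0.014,0,0,0],[0,0,0.014,0,0,0],[0,0,0.009,0,0,0],[0,0,0.004,0,0,0],[0,0,0,0,0,0],[0,0,0,0,0,0],[0,0,0,0,0,0],[0,0,0,0,0,0]]' 
python3 -m crank '[[0,0,0,0,0,0],[0,0,0,0,0,0],[0,0,0,0,0,0],[0,0,0,0,0,0],[0,0,0,0,0,0],[0,0,-0.01,0,0,0],[0,0,-0.015,0,0,0],[0,0,-0.02,0,0,0],[0,0,-0.02,0,0,0],[0,0,-0.015,0,0,0]]' 0 40
python3 -c "
from h import *
plan(520.6,-344.5,91,93.9,10)"
```

```text
clock: 17.7
tcp_pos: [556.0, 166.8, 11.5]
ee_rot: [-0.0, 1.0, 0.016, 0.0]
contact_force: [0.5, -0.1, 0.3]
grip_width: 0.646
finger_force: 0.0
clock: 18.95
tcp_pos: [556.4, 166.9, 93.3]
ee_rot: [-0.0, 1.0, 0.016, 0.001]
contact_force: [-0.4, 0.7, -0.4]
grip_width: 0.357
finger_force: 39.6
option 3.11 -> q7 -4.17
option -0.04 -> q7 -1.03
q7 -1.94 row [-0.006   0.0509  0.0002] [-0.     -0.0002 -0.0036] xn 10 total [-0.052   0.51    0.0019] [-0.    -0.002 -0.036]
```

```bash
python3 -m crank '[[-0.006,0.0509,0,0,0,-0.0036],[-0.006,0.0509,0,0,0,-0.0036],[-0.006,0.0509,0,0,0,-0.0036],[-0.006,0.0509,0,0,0,-0.0036],[-0.006,0.0509,0,0,0,-0.0036],[-0.006,0.0509,0,0,0,-0.0036],[-0.006,0.0509,0,0,0,-0.0036],[-0.006,0.0509,0,0,0,-0.0036],[-0.006,0.0509,0,0,0,-0.0036],[-0.006,0.0509,0,0,0,-0.0036]]'; python3 -c "
from h import *
plan(520.6,-344.5,16,93.9,6)"
```

```text
clock: 20.2
tcp_pos: [520.1, -346.2, 92.0]
ee_rot: [0.0, 0.999, 0.034, 0.0]
contact_force: [0.6, -0.1, -0.7]
grip_width: 0.36
finger_force: 39.7
option 3.14 -> q7 -4.16
option -0.0 -> q7 -1.02
q7 -1.02 row [ 0.0001 -0.0003  0.0127] [ 0.     -0.0001 -0.    ] xn 6 total [ 0.0005 -0.0017  0.076 ] [ 0. -0. -0.]
```

```bash
python3 -m crank '[[0.0005,-0.0017,0.014,0,0,0],[0,0,0.016,0,0,0],[0,0,0.016,0,0,0],[0,0,0.016,0,0,0],[0,0,0.0095,0,0,0],[0,0,0.004,0,0,0],[0,0,0,0,0,0],[0,0,0,0,0,0],[0,0,0,0,0,0],[0,0,0,0,0,0]]' 
python3 -m crank '[[0,0,0,0,0,0],[0,0,0,0,0,0],[0,0,0,0,0,0],[0,0,0,0,0,0],[0,0,-0.01,0,0,0],[0,0,-0.015,0,0,0],[0,0,-0.02,0,0,0],[0,0,-0.02,0,0,0],[0,0,-0.01,0,0,0],[0,0,-0.0,0,0,0]]' 0.05 40
python3 -c "
from h import *
g=world([422.9,.6,np.radians(-130.2)],[[-16,9,0]])[0];print(g)
plan(g[0],g[1],80,49.8,10)"
```

```text
clock: 21.45
tcp_pos: [520.7, -342.9, 15.9]
ee_rot: [0.0, 0.999, 0.034, 0.0]
contact_force: [0.2, -0.9, -1.0]
grip_width: 0.366
finger_force: 39.7
clock: 22.7
tcp_pos: [521.3, -343.2, 91.9]
ee_rot: [0.001, 0.999, 0.034, 0.001]
contact_force: [-0.6, 0.1, -0.2]
grip_width: 0.586
finger_force: 0.0
[440.10148726   7.01161727   0.        ]
option -2.37 -> q7 0.75
option 0.77 -> q7 -2.39
q7 -1.02 row [-0.0179 -0.0322  0.0012] [ 0.     -0.0002  0.0769] xn 10 total [-0.0573 -0.3549  0.0114] [ 0.    -0.002  0.769]
```

```bash
python3 -m crank '[[-0.0179,-0.0322,0.0012,0,0,0.0769],[-0.0179,-0.0322,0.0012,0,0,0.0769],[-0.0179,-0.0322,0.0012,0,0,0.0769],[-0.0179,-0.0322,0.0012,0,0,0.0769],[-0.0179,-0.0322,0.0012,0,0,0.0769],[-0.0179,-0.0322,0.0012,0,0,0.0769],[-0.0179,-0.0322,0.0012,0,0,0.0769],[-0.0179,-0.0322,0.0012,0,0,0.0769],[-0.0179,-0.0322,0.0012,0,0,0.0769],[-0.0179,-0.0322,0.0012,0,0,0.0769]]' 0.045; python3 -c "
from h import *
plan(440.1,7,11,49.8,6)"
```

```text
clock: 23.95
tcp_pos: [438.4, 8.4, 78.3]
ee_rot: [0.0, 0.939, -0.345, -0.001]
contact_force: [0.7, 0.5, -0.4]
grip_width: 0.527
finger_force: 0.0
option 3.14 -> q7 -5.41
option -0.0 -> q7 -2.27
q7 -2.27 row [ 0.0004 -0.      0.0112] [ 0.0002  0.0001 -0.0004] xn 6 total [ 0.0023 -0.0002  0.0673] [ 0.001  0.001 -0.002]
```

```bash
python3 -m crank '[[0.002,0,0.014,0,0,0],[0,0,0.014,0,0,0],[0,0,0.014,0,0,0],[0,0,0.013,0,0,0],[0,0,0.0085,0,0,0],[0,0,0.004,0,0,0],[0,0,0,0,0,0],[0,0,0,0,0,0],[0,0,0,0,0,0],[0,0,0,0,0,0]]' 
python3 -m crank '[[0,0,0,0,0,0],[0,0,0,0,0,0],[0,0,0,0,0,0],[0,0,0,0,0,0],[0,0,0,0,0,0],[0,0,-0.01,0,0,0],[0,0,-0.015,0,0,0],[0,0,-0.02,0,0,0],[0,0,-0.02,0,0,0],[0,0,-0.015,0,0,0]]' 0 40
python3 -c "
from h import *
t=world([575.9,-7.4,np.radians(-101.6)],[[-16,9,0]])[0];print(t)
plan(t[0],t[1],90,78.4,10)"
```

```text
clock: 25.2
tcp_pos: [440.8, 6.1, 11.5]
ee_rot: [-0.0, 0.939, -0.343, 0.0]
contact_force: [1.1, -1.0, 0.4]
grip_width: 0.53
finger_force: 0.0
clock: 26.45
tcp_pos: [440.9, 6.0, 92.8]
ee_rot: [-0.0, 0.939, -0.343, 0.001]
contact_force: [0.4, 0.1, -1.6]
grip_width: 0.205
finger_force: 39.1
[587.93342398   6.4635027    0.        ]
option 2.64 -> q7 -4.91
option -0.5 -> q7 -1.77
q7 -2.27 row [ 0.0132 -0.0069  0.0003] [-0.0001 -0.0001 -0.0499] xn 10 total [ 0.1121 -0.0952  0.003 ] [-0.001 -0.001 -0.499]
```

```bash
python3 -m crank '[[0.0132,-0.0069,0,0,0,-0.05],[0.0132,-0.0069,0,0,0,-0.05],[0.0132,-0.0069,0,0,0,-0.05],[0.0132,-0.0069,0,0,0,-0.05],[0.0132,-0.0069,0,0,0,-0.05],[0.0132,-0.0069,0,0,0,-0.05],[0.0132,-0.0069,0,0,0,-0.05],[0.0132,-0.0069,0,0,0,-0.05],[0.0132,-0.0069,0,0,0,-0.05],[0.0132,-0.0069,0,0,0,-0.05]]'; python3 -c "
from h import *
plan(587.9,6.5,16,78.4,6)"
```

```text
clock: 27.7
tcp_pos: [588.2, 6.7, 91.7]
ee_rot: [0.0, 0.995, -0.1, -0.0]
contact_force: [0.1, 0.0, -1.3]
grip_width: 0.201
finger_force: 39.1
option -3.14 -> q7 1.3
option 0.0 -> q7 -1.84
q7 -1.84 row [-0.      0.      0.0126] [0.0001 0.     0.0005] xn 6 total [-0.0002  0.0002  0.0757] [0.    0.    0.003]
```

```bash
python3 -m crank '[[0,0,0.014,0,0,0],[0,0,0.016,0,0,0],[0,0,0.016,0,0,0],[0,0,0.016,0,0,0],[0,0,0.0095,0,0,0],[0,0,0.004,0,0,0],[0,0,0,0,0,0],[0,0,0,0,0,0],[0,0,0,0,0,0],[0,0,0,0,0,0]]' 
python3 -m crank '[[0,0,0,0,0,0],[0,0,0,0,0,0],[0,0,0,0,0,0],[0,0,0,0,0,0],[0,0,-0.01,0,0,0],[0,0,-0.015,0,0,0],[0,0,-0.02,0,0,0],[0,0,-0.02,0,0,0],[0,0,-0.01,0,0,0],[0,0,-0.0,0,0,0]]' 0.035 40
python3 -c "
from h import *
plan(432.5,175.1,80,43.4,10)"
```

```text
clock: 28.95
tcp_pos: [588.1, 6.8, 15.9]
ee_rot: [-0.0, 0.995, -0.1, 0.0]
contact_force: [0.8, 0.1, -0.7]
grip_width: 0.2
finger_force: 39.2
clock: 30.2
tcp_pos: [588.6, 6.9, 91.8]
ee_rot: [-0.0, 0.995, -0.1, 0.001]
contact_force: [0.5, 0.7, 0.7]
grip_width: 0.413
finger_force: 0.0
option -2.53 -> q7 0.32
option 0.61 -> q7 -2.82
q7 -1.84 row [ 0.0057 -0.0298  0.0012] [ 2.000e-04 -1.000e-04 -2.529e-01] xn 10 total [-0.1866 -0.1336  0.0116] [ 2.000e-03 -1.000e-03 -2.529e+00]
```

```bash
python3 -c "
from h import *
plan(432.5,175.1,80,43.4,18)"
```

```text
option -2.53 -> q7 0.32
option 0.61 -> q7 -2.82
q7 -1.84 row [ 0.0041 -0.0164  0.0007] [ 1.000e-04 -1.000e-04 -1.405e-01] xn 18 total [-0.1866 -0.1336  0.0116] [ 2.000e-03 -1.000e-03 -2.529e+00]
```

```bash
python3 -m crank '[[0.0041,-0.0164,0,0,0,-0.1405],[0.0041,-0.0164,0,0,0,-0.1405],[0.0041,-0.0164,0,0,0,-0.1405],[0.0041,-0.0164,0,0,0,-0.1405],[0.0041,-0.0164,0,0,0,-0.1405],[0.0041,-0.0164,0,0,0,-0.1405],[0.0041,-0.0164,0,0,0,-0.1405],[0.0041,-0.0164,0,0,0,-0.1405],[0.0041,-0.0164,0,0,0,-0.1405],[0.0041,-0.0164,0,0,0,-0.1405]]' 0.045
python3 -m crank '[[0.0041,-0.0164,0,0,0,-0.1405],[0.0041,-0.0164,0,0,0,-0.1405],[0.0041,-0.0164,0,0,0,-0.1405],[0.0041,-0.0164,0,0,0,-0.1405],[0.0041,-0.0164,0,0,0,-0.1405],[0.0041,-0.0164,0,0,0,-0.1405],[0.0041,-0.0164,0,0,0,-0.1405],[0.0041,-0.0164,0,0,0,-0.1405],[0,0,0,0,0,0],[0,0,0,0,0,0]]'
python3 -c "
from h import *
plan(432.5,175.1,11,43.4,6)"
```

```text
clock: 31.45
tcp_pos: [558.3, 160.1, 89.9]
ee_rot: [-0.0, 0.823, 0.568, -0.001]
contact_force: [-0.2, 0.1, -0.6]
grip_width: 0.528
finger_force: 0.0
clock: 32.7
tcp_pos: [432.4, 175.3, 90.7]
ee_rot: [-0.0, 0.397, 0.918, 0.0]
contact_force: [0.2, -0.1, 0.5]
grip_width: 0.525
finger_force: 0.0
option -0.0 -> q7 -0.18
option 3.14 -> q7 -3.32
q7 -0.18 row [-0.     -0.      0.0133] [ 0.0001 -0.     -0.0006] xn 6 total [-0.0002 -0.0001  0.0797] [ 0.    -0.    -0.003]
```

```bash
python3 -m crank '[[0,0,0.016,0,0,0],[0,0,0.017,0,0,0],[0,0,0.017,0,0,0],[0,0,0.016,0,0,0],[0,0,0.0095,0,0,0],[0,0,0.004,0,0,0],[0,0,0,0,0,0],[0,0,0,0,0,0],[0,0,0,0,0,0],[0,0,0,0,0,0]]' 
python3 -m crank '[[0,0,0,0,0,0],[0,0,0,0,0,0],[0,0,0,0,0,0],[0,0,0,0,0,0],[0,0,0,0,0,0],[0,0,-0.01,0,0,0],[0,0,-0.015,0,0,0],[0,0,-0.02,0,0,0],[0,0,-0.02,0,0,0],[0,0,-0.015,0,0,0]]' 0 40
python3 -c "
from h import *
plan(486.2,332.6,90,91.8,10)"
```

```text
clock: 33.95
tcp_pos: [431.9, 175.1, 11.5]
ee_rot: [0.0, 0.396, 0.918, 0.0]
contact_force: [-0.1, -0.0, -0.6]
grip_width: 0.531
finger_force: 0.0
clock: 35.2
tcp_pos: [432.1, 175.2, 92.8]
ee_rot: [0.0, 0.396, 0.918, 0.0]
contact_force: [0.7, 0.3, -1.7]
grip_width: 0.22
finger_force: 39.1
option -0.85 -> q7 0.45
option 2.3 -> q7 -2.69
q7 -0.18 row [0.0018 0.0171 0.0003] [ 0.0001  0.0001 -0.0845] xn 10 total [0.0773 0.1474 0.0029] [ 0.001  0.001 -0.845]
```

```bash
python3 -m crank '[[0.0018,0.0171,0,0,0,-0.0845],[0.0018,0.0171,0,0,0,-0.0845],[0.0018,0.0171,0,0,0,-0.0845],[0.0018,0.0171,0,0,0,-0.0845],[0.0018,0.0171,0,0,0,-0.0845],[0.0018,0.0171,0,0,0,-0.0845],[0.0018,0.0171,0,0,0,-0.0845],[0.0018,0.0171,0,0,0,-0.0845],[0.0018,0.0171,0,0,0,-0.0845],[0.0018,0.0171,0,0,0,-0.0845]]'; python3 -c "
from h import *
plan(486.2,332.6,16,91.8,6)"
```

```text
clock: 36.45
tcp_pos: [485.8, 333.3, 91.7]
ee_rot: [-0.0, -0.017, 1.0, -0.0]
contact_force: [-0.2, 0.5, -0.7]
grip_width: 0.224
finger_force: 39.1
option 0.0 -> q7 0.39
option -3.14 -> q7 3.53
q7 0.39 row [-0.0001 -0.0001  0.0126] [-0.     -0.      0.0004] xn 6 total [-0.0004 -0.0007  0.0757] [-0.    -0.     0.002]
```

Place it, retreat up and back to y≈100 so the trays are visible, then look.

```bash
python3 -m crank '[[0,-0.0007,0.014,0,0,0],[0,0,0.016,0,0,0],[0,0,0.016,0,0,0],[0,0,0.016,0,0,0],[0,0,0.0095,0,0,0],[0,0,0.004,0,0,0],[0,0,0,0,0,0],[0,0,0,0,0,0],[0,0,0,0,0,0],[0,0,0,0,0,0]]' 
python3 -m crank '[[0,0,0,0,0,0],[0,0,0,0,0,0],[0,0,0,0,0,0],[0,0,0,0,0,0],[0,0,-0.01,0,0,0],[0,0,-0.015,0,0,0],[0,0,-0.02,0,0,0],[0,0,-0.03,0,0,0],[0,0,-0.04,0,0,0],[0,0,-0.04,0,0,0]]' 0.04 40
python3 -m crank '[[0,-0.035,-0.01,0,0,0],[0,-0.035,-0.01,0,0,0],[0,-0.035,-0.01,0,0,0],[0,-0.035,-0.01,0,0,0],[0,-0.035,0,0,0,0],[0,-0.035,0,0,0,0],[0,-0.035,0,0,0,0],[0,-0.035,0,0,0,0],[0,0,0,0,0,0],[0,0,0,0,0,0]]'
python3 - <<'E'
from workcell import arm
import cv2
for n in("top","side"): cv2.imwrite(f"pics/{n}9.png",arm.read_camera(n)[:,:,::-1])
E
```

```text
clock: 37.7
tcp_pos: [485.8, 332.4, 15.8]
ee_rot: [0.0, -0.016, 1.0, 0.0]
contact_force: [-0.1, 0.2, -0.8]
grip_width: 0.218
finger_force: 39.2
clock: 38.95
tcp_pos: [485.6, 332.6, 173.4]
ee_rot: [0.0, -0.016, 1.0, 0.0]
contact_force: [0.2, 0.6, 0.5]
grip_width: 0.468
finger_force: 0.0
clock: 40.2
tcp_pos: [494.5, 53.4, 211.7]
ee_rot: [0.001, -0.016, 1.0, 0.0]
contact_force: [0.1, 0.8, 0.8]
grip_width: 0.473
finger_force: 0.0
```

View pics/top9.png

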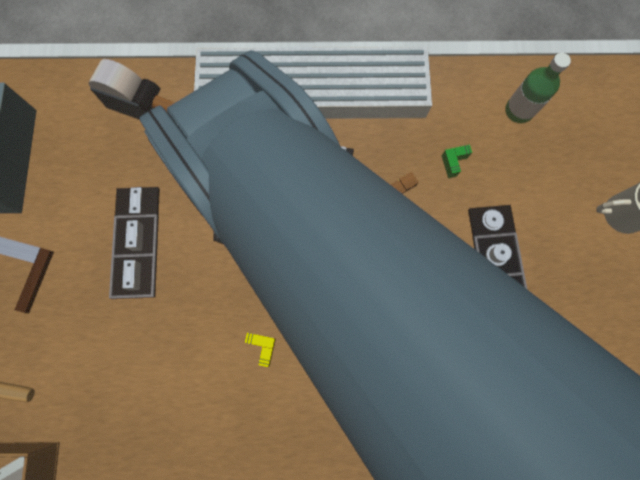

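View pics/side9.png

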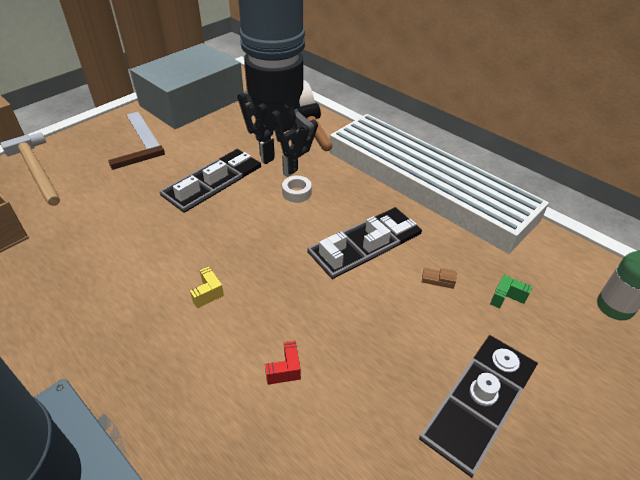

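All five pieces are in their matching trays (side view: bars at 186,188 and 215,172; keys at 333,248 and 377,234; pull at 486,388), and the bystanders are unmoved. One close crop will show whether the keys lie flat.

Run:
```python
import cv2
a=cv2.imread("pics/side9.png")
cv2.imwrite("pics/c9.png",cv2.resize(a[195:285,295:435],None,fx=5,fy=5,interpolation=cv2.INTER_CUBIC))
```

```text
(no output)
```

View pics/c9.png

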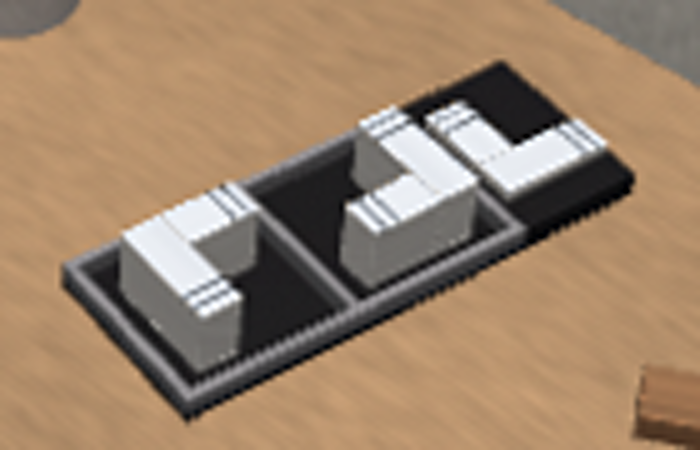

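Both keys lie flat inside their bays, one per bay and off the walls. Handing in.

```bash
python3 -c "
from workcell import arm
print(arm.sign_off())"
```

```text
the job is handed in; nothing more can be done
None
```

All five pieces are in the matching trays, one to a bay; close-ups show both keys flat, the wider camera views show the bars and pull seated, the bystanders and look-alikes stayed put, and the job was handed in at about 40 s.

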